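# Find the weight that still grips

### The job

Only one of the three holding weights still has a rubber sole that grips; the other two have glazed over. Slide all three, one after another and without lifting them or pressing them down hard on the test board, until each stands wholly beyond the yellow line, feeling how hard each one drags. Then set the one that dragged hardest down gently on the middle of the sloping rest, where it must stay put by its sole alone (a glazed one must never slide down onto the ledge there), and leave the two glazed ones upright beyond the line and the other things on the bench alone.

Things in the scene. Friction and masses are not known exactly. Their poses are not given: they have to be found in the camera images.
- board: fixed test board, 230 mm (its x) by 310 mm (its y), top 12 mm above the worktop, white with a yellow line, 8 mm wide, across it along its y axis through the centre. Origin at the centre of its underside; +x points away from the robot to the back half, the weights start on the front half (-x side) in a row along y, about 95 mm apart, 50 to 75 mm in front of the line
- weight_a: one of three holding weights that look alike: lead-cored steel disc 70 mm across on a black rubber sole 68 mm across, in all 22 mm high, with an upright round black knob on its centre, 18 mm across, 22 to 54 mm above the underside. About 0.85 kg. Origin at the centre of the underside, z up. A good sole drags on the board under the weight alone with about 3.7 to 5.6 N, a glazed one with 0.8 to 1.3 N
- weight_b: another of the three look-alike weights, same shape and size as weight_a. Which one of the three still grips is not known beforehand; their masses differ by up to 7 % either way, which tells nothing. Pushed sideways on its knob, 45 mm or less above its underside, a weight slides without tipping
- weight_c: another of the three look-alike weights, same shape and size as weight_a. Which one of the three still grips is not known beforehand; their masses differ by up to 7 % either way, which tells nothing. Pushed sideways on its knob, 45 mm or less above its underside, a weight slides without tipping
- slope: fixed wooden sloping rest on the robot's right: flat surface 180 mm (up the slope) by 170 mm (its y) that rises 12 degrees (0.209 rad) along its +x, away from the robot. Origin on the worktop under the middle of the surface. A good sole holds on it, a glazed one slides down to the ledge
- slope_mid (a point): the middle of the rest's sloping surface, 35 mm above the worktop (axes as the rest's, level)
- ledge: dark wooden ledge along the low front edge of the sloping rest, 8 mm thick, 11 mm proud of the surface; fixed to the rest; origin at its centre
- green_tub: bystander: small white tub with a lime lid, 49 mm across, 30 mm high; origin under its centre
- dropper_bottle: bystander: brown dropper bottle, 33 mm across, 97 mm high; origin under its centre
- specimen_cup: bystander: clear cup, 53 mm across, 72 mm high; origin under its centre
- tape_roll: bystander: roll of tape lying flat, 100 by 106 mm, 48 mm high; origin under its centre
- vial: bystander: small vial with a black cap, 23 mm across, 51 mm high; origin under its centre
- marker: bystander: grey marker pen lying, 124 mm long, 15 mm high; origin under its centre
Things that resemble listed ones, but are neither listed nor needed, are in the scene too. What is shaped like the weight_c but green or purple is not meant.

How it is judged:
On the way:
1. all three weights stand beyond the yellow line on the board's back half at the same time (x of weight_a in the frame of board between 0.025 and 0.125 m and y of weight_a in the frame of board between -0.165 and 0.165 m and z of weight_a in the frame of board between 0.008 and 0.016 m and x of weight_b in the frame of board between 0.025 and 0.125 m and y of weight_b in the frame of board between -0.165 and 0.165 m and z of weight_b in the frame of board between 0.008 and 0.016 m and x of weight_c in the frame of board between 0.025 and 0.125 m and y of weight_c in the frame of board between -0.165 and 0.165 m and z of weight_c in the frame of board between 0.008 and 0.016 m), for 0.2 s.
At the end, for the whole second after the job is handed in: one weight stays put by its sole alone, flat on the sloping rest (leaning 0.15 to 0.27 rad), its centre within 45 mm of the middle, clear of the ledge; the other two stand at rest upright (within 0.1 rad) on the board, their centres at least 25 mm beyond the line's middle (((horizontal distance between weight_a and slope_mid below 0.045 m and contact force between weight_a and slope above 4 N and angle between weight_a's own z axis and vertical between 0.15 and 0.27 rad and linear speed of weight_a below 0.01 m/s and height (world z) of weight_a below 0.05 m and contact force between weight_a and ledge below 0.3 N and angle between the z axis of weight_a and the z axis of slope, either way round below 0.27 rad and x of weight_b in the frame of board between 0.025 and 0.125 m and y of weight_b in the frame of board between -0.165 and 0.165 m and z of weight_b in the frame of board between 0.008 and 0.016 m and linear speed of each of weight_b, weight_c below 0.02 m/s and angle between each of weight_b, weight_c's own z axis and vertical below 0.1 rad and x of weight_c in the frame of board between 0.025 and 0.125 m and y of weight_c in the frame of board between -0.165 and 0.165 m and z of weight_c in the frame of board between 0.008 and 0.016 m) or (horizontal distance between weight_b and slope_mid below 0.045 m and contact force between weight_b and slope above 4 N and angle between weight_b's own z axis and vertical between 0.15 and 0.27 rad and linear speed of weight_b below 0.01 m/s and height (world z) of weight_b below 0.05 m and contact force between weight_b and ledge below 0.3 N and angle between the z axis of weight_b and the z axis of slope, either way round below 0.27 rad and x of weight_a in the frame of board between 0.025 and 0.125 m and y of weight_a in the frame of board between -0.165 and 0.165 m and z of weight_a in the frame of board between 0.008 and 0.016 m and linear speed of each of weight_a, weight_c below 0.02 m/s and angle between each of weight_a, weight_c's own z axis and vertical below 0.1 rad and x of weight_c in the frame of board between 0.025 and 0.125 m and y of weight_c in the frame of board between -0.165 and 0.165 m and z of weight_c in the frame of board between 0.008 and 0.016 m) or (horizontal distance between weight_c and slope_mid below 0.045 m and contact force between weight_c and slope above 4 N and angle between weight_c's own z axis and vertical between 0.15 and 0.27 rad and linear speed of weight_c below 0.01 m/s and height (world z) of weight_c below 0.05 m and contact force between weight_c and ledge below 0.3 N and angle between the z axis of weight_c and the z axis of slope, either way round below 0.27 rad and x of weight_a in the frame of board between 0.025 and 0.125 m and y of weight_a in the frame of board between -0.165 and 0.165 m and z of weight_a in the frame of board between 0.008 and 0.016 m and linear speed of each of weight_a, weight_b below 0.02 m/s and angle between each of weight_a, weight_b's own z axis and vertical below 0.1 rad and x of weight_b in the frame of board between 0.025 and 0.125 m and y of weight_b in the frame of board between -0.165 and 0.165 m and z of weight_b in the frame of board between 0.008 and 0.016 m))); the robot touches nothing.
It fails at once if a weight is pressed on the board: more than 40 N between a weight and the board (contact force between any of weight_a, weight_b, weight_c and board above 40 N).
It fails at once if a weight is lifted more than 10 mm while it is not yet beyond the line (over the board's front half) ((z of weight_a in the frame of board between 0.022 and 0.12 m and x of weight_a in the frame of board between -0.125 and 0.015 m and y of weight_a in the frame of board between -0.165 and 0.165 m) or (z of weight_b in the frame of board between 0.022 and 0.12 m and x of weight_b in the frame of board between -0.125 and 0.015 m and y of weight_b in the frame of board between -0.165 and 0.165 m) or (z of weight_c in the frame of board between 0.022 and 0.12 m and x of weight_c in the frame of board between -0.125 and 0.015 m and y of weight_c in the frame of board between -0.165 and 0.165 m)).
It fails at once if a weight is tipped by more than 0.5 rad (angle between any of weight_a, weight_b, weight_c's own z axis and vertical above 0.5 rad).
It fails at once if a weight touches the ledge of the sloping rest, or is dropped or rammed on the rest (more than 70 N) (contact force between any of weight_a, weight_b, weight_c and ledge above 0.5 N or contact force between any of weight_a, weight_b, weight_c and slope above 70 N).
It fails at once if a bystander is moved more than 20 mm (distance of any of green_tub, dropper_bottle, specimen_cup, tape_roll, vial, marker from where it was at the start of the episode above 0.02 m).
It also fails if it takes over 72 s, if anything falls off the work surface, if the arm or the gripper's body presses on something with over 40 N, if the wrist force passes 120 N, or if a joint passes its speed limit or range.

### The arm

A 6-joint arm with a two-finger parallel gripper is mounted at the origin on a cart in front of the work surface, level with it; the furniture and walls round the work are solid. World frame = base frame: x ahead of the robot, y to its left, z up, the work surface at z = 0. Lengths are in m, angles in rad, forces in N, time in s.
With the tool pointing down it reaches from about 0.25 to 0.725 m from the base axis. Payload 4 kg.
Tool frame: the origin (TCP) lies midway between the tips of the shut fingers; the grasp point (between the pads) lies 19 mm behind it; z points along the fingers, y is the direction in which the jaws open and shut (so a half turn about z gives the same grasp; the last joint's range is limited). The gripper opens to 85 mm and grips with 20 to 120 N. Pads are 22 mm wide; open, the fingers measure 114 mm over their backs; the gripper's body (76 mm by 85 mm) begins 54 mm behind the grasp point. The pads swing forward as they close: fully open they stand 13 mm farther back than shut.
Start: joints at [-1.252, 0.241, 0.005, 1.335, 0, 1.571], TCP at [0.157, -0.475, 0.231] pointing down, gripper open.
Joint ranges: [-2.72, 2.72], [-1.05, 1.87], [-1.09, 1.28], [-1.99, 2.15], [-1.42, 1.44], [-3.14, 3.14]. Speed limits (rad/s): [2.79, 2.79, 3.14, 3.14, 3.14, 3.14].

### API

Orientations are given as a unit quaternion [x, y, z, w].
In Python, from workcell import get_obs, camera, camera_model, job_done, masks_of gives the robot as it stands.
- The arm moves only by the tool jog_arm, never from a script. Its argument "deltas" is a list that holds one entry, the list of rows, each a list of 7 numbers: the shift along the tool's x, y, z in mm, then the turn, a rotation vector about the tool's x, y, z in degrees, then the finger opening in mm, from 0 to 85.4. A call has 1 to 5 rows; each row shifts and turns the pose as measured when the row begins, along the tool's axes as they then stand; what a row does not reach is not made up. A row lasts 1/10 s, in which the tool goes at most 50 mm and 8.59 degrees, less where a joint would pass 70% of its speed; a pose out of reach is approached as far as the arm can. A call with a gripper value outside its range is refused whole. The fingers move at their own pace and stop on an object; the grip force is fixed at half the most. Time passes only in rows, so rows that do not move let the fingers close. It gives the time, the measured TCP pose, the force and the opening at its end, in the units of the state.
- get_obs(): the state, without advancing time (a new reading comes with each control period).
- camera(name): name is "scene" or "side" or "wrist"; returns the picture (420x560x3 uint8, red, green, blue); there is no depth.
- camera_model(name): a dict with "fovy" (degrees; the focal length in pixels is half the picture's height over the tangent of half this angle, whatever the lens; pixels are square), "cx", "cy" (the principal point, pixels), "pose" (4x4, takes a point from camera to world coordinates); the wrist camera has in their place "T_tool_cam" (4x4, takes a point from camera to tool coordinates, whose origin is the TCP and whose axes are the flange's). Camera axes: x right, y down, z forward; pixel columns grow to the right and rows downward; lengths in m; the calibration is good to about 2 mm. The wrist camera is an equidistant fisheye: a pixel r from the principal point sees the ray r / f radians off the axis. A picture is of the moment at which its call begins: read the wrist's pose just before it. camera_model takes no time and is no camera call.
- job_done(): hands the job in, once; it reports no verdict.
Trained networks look in the newest picture that a camera, given by its name, has taken for a name from the list of things; names that differ only in an ending like _2 or _b are one class to them, and where a whole thing is asked for, a point or a joint stands for the part that bears it (a point fixed in the world has none). Each returns a list of dicts, best first, with "conf" (0 to 1); they miss things now and then, are a little off and sometimes report something else, mostly with a low value. They report only what shows in the picture. A call takes as long as a camera call. They do not tell look-alikes from the thing itself.
- masks_of(target, camera): "pixels" (420x560 bool, what is visible of it) and "at" ([column, row] in pixels, amid what is visible of it).
The state is a dict: "clock": time; "joint_pos": joint angles; "joint_vel": joint speeds; "tau": joint torques, N m; "eef_pos": TCP position; "tool_rot": TCP orientation; "ft_force": force on the tool from outside, world axes, zero at the start; "ft_torque": the same for the moment, N m; "grip_width": finger opening in m.
Only numpy, scipy, OpenCV 4.12 (cv2) and the standard library are available. Lean on these libraries where they do the work, as an engineer would, in place of code of your own. Each camera call takes 0.05 s, during which the arm holds its last target. There are 200 camera calls.

## Working session

There is one attempt and no reset: what is moved stays moved. The work goes in short steps, Python scripts to look and compute and a tool call to move; the robot and the scene stay as the last step left them, time stands still between calls to the robot, and variables do not carry over. Pictures are saved under pics/ and viewed, about 8 in all and at most 12, crops included, and the job is handed in when it is done.

Besides the shell and the picture viewer there is one more tool, called after "Emit:" as name(argument=value, ...) on one line, values as JSON. jog_arm: Moves the arm, as the interface text tells. Its arguments: {"type":"object","properties":{"deltas":{"type":"array"}},"required":["deltas"]}

```bash
mkdir -p pics; cat > h.py <<'E'
import numpy as np, cv2
from workcell import *
from scipy.spatial.transform import Rotation as R
def ray(name,uv,obs=None):
    m=camera_model(name); f=210/np.tan(np.radians(m["fovy"]/2))
    d=np.array([(uv[0]-m["cx"])/f,(uv[1]-m["cy"])/f]); 
    if name=="wrist":
        r=np.linalg.norm(d); v=np.array([*(d/max(r,1e-9)*np.sin(r)),np.cos(r)])
        T=np.eye(4);T[:3,:3]=R.from_quat(obs["tool_rot"]).as_matrix();T[:3,3]=obs["eef_pos"];T=T@np.array(m["T_tool_cam"])
    else: v=np.array([*d,1.]);T=np.array(m["pose"])
    return T[:3,3],T[:3,:3]@v
def at_z(name,uv,z,obs=None):
    o,v=ray(name,uv,obs); return o+v*(z-o[2])/v[2]
E
python3 - <<'E'
from h import *
o=get_obs(); print({k:np.round(v,3).tolist() for k,v in o.items()})
for c in ("scene","side","wrist"):
    im=camera(c); cv2.imwrite(f"pics/{c}0.png",im[:,:,::-1])
    print(c,np.round(camera_model(c).get("pose",camera_model(c).get("T_tool_cam")),3).tolist(),camera_model(c)["fovy"])
    for t in ("weight_a","board","slope","ledge"):
        for d in masks_of(t,c): print(c,t,round(d["conf"],2),np.round(d["at"]),d["pixels"].sum(),np.round(at_z(c,d["at"],.034,o),3))
E
```

```text
{'clock': 0.0, 'joint_pos': [-1.252, 0.241, 0.004, 1.335, 0.0, 1.571], 'joint_vel': [0.0, 0.001, -0.0, -0.0, -0.0, -0.001], 'tau': [-0.0, -37.232, 25.241, 0.017, -0.0, 0.0], 'eef_pos': [0.157, -0.474, 0.23], 'tool_rot': [0.987, 0.159, -0.0, -0.001], 'ft_force': [0.097, 0.045, -0.115], 'ft_torque': [0.015, 0.005, -0.007], 'grip_width': 0.086}
scene [[-0.856, -0.288, 0.43, -0.085], [-0.517, 0.479, -0.709, 1.002], [-0.002, -0.829, -0.559, 0.802], [0.0, 0.0, 0.0, 1.0]] 56.43878846605663
scene weight_a 0.94 [261. 301.] 484 [0.31  0.404 0.034]
scene weight_a 0.71 [265. 237.] 332 [0.444 0.167 0.034]
scene weight_a 0.7 [244. 252.] 367 [0.46  0.265 0.034]
scene weight_a 0.61 [299. 251.] 364 [0.322 0.173 0.034]
scene weight_a 0.61 [210. 287.] 466 [0.454 0.433 0.034]
scene weight_a 0.57 [270. 221.] 296 [0.476 0.084 0.034]
scene weight_a 0.48 [292. 282.] 212 [0.275 0.302 0.034]
scene board 0.83 [236. 240.] 3338 [0.515 0.227 0.034]
scene slope 0.77 [306. 170.] 1160 [ 0.542 -0.306  0.034]
scene ledge 0.43 [327. 172.] 26 [ 0.458 -0.33   0.034]
side [[0.988, -0.071, 0.14, 0.261], [-0.155, -0.567, 0.809, -1.116], [0.022, -0.821, -0.571, 0.906], [0.0, 0.0, 0.0, 1.0]] 49.31482284688738
side weight_a 0.74 [259. 191.] 217 [0.454 0.236 0.034]
side weight_a 0.74 [259. 171.] 226 [0.474 0.375 0.034]
side weight_a 0.67 [223. 178.] 223 [0.334 0.339 0.034]
side weight_a 0.58 [222. 210.] 308 [0.316 0.137 0.034]
side weight_a 0.51 [264. 205.] 283 [0.459 0.15  0.034]
side board 0.63 [292. 208.] 2732 [0.551 0.12  0.034]
side board 0.6 [336. 316.] 4396 [ 0.567 -0.366  0.034]
side slope 0.74 [333. 314.] 4323 [ 0.561 -0.357  0.034]
wrist [[0.001, -0.959, -0.284, 0.072], [1.0, 0.001, 0.002, -0.0], [-0.002, -0.284, 0.959, -0.143], [0.0, 0.0, 0.0, 1.0]] 65.70646984690485
```

```bash
python3 - <<'E'
import cv2,numpy as np
a=cv2.imread("pics/scene0.png")[130:340,140:420];b=cv2.imread("pics/side0.png")[140:400,170:450]
a=cv2.resize(a,(800,600));cv2.imwrite("pics/v1.png",a)
b=cv2.resize(b,(646,600));cv2.imwrite("pics/v2.png",b)
E
```

```text
(no output)
```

View pics/v1.png

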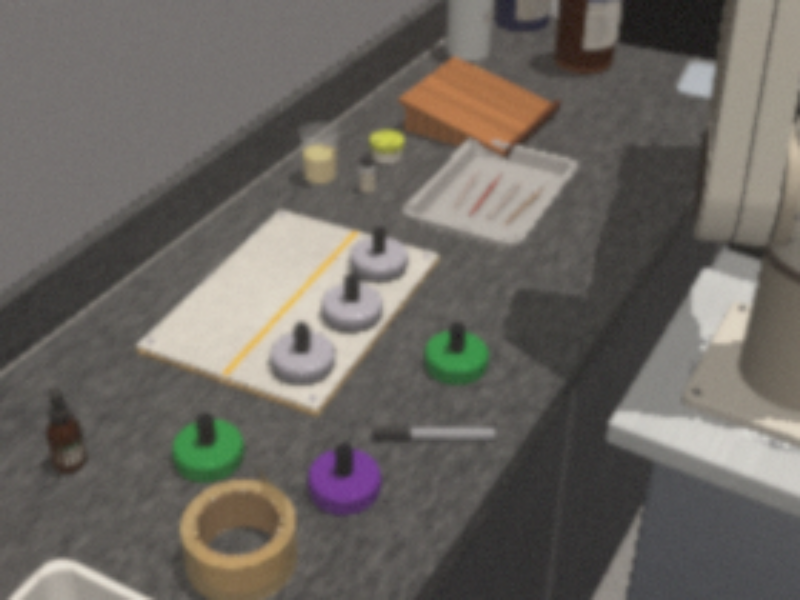

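View pics/v2.png

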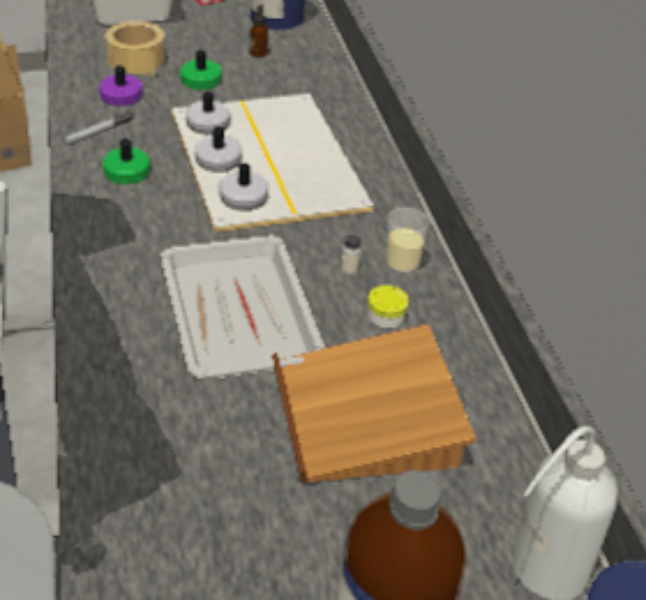

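The pictures show three steel-grey weights standing in a row on the board. In scene pixels their knobs are at about (272,214), (263,230) and (246,248), and these are the ones meant. The green weights, about (300,248) and (212,280), and the purple one, about (261,290), are off the board and are decoys. The slope lies right at scene (306,165), with its dark ledge towards the robot.

```bash
python3 - <<'E'
from h import *
S=lambda p:(140+p[0]*.35,130+p[1]*.35); D=lambda p:(170+p[0]/2.307,140+p[1]/2.307)
def tri(a,b):
    r=[ray("scene",S(a)),ray("side",D(b))]
    A=np.zeros((3,3));c=np.zeros(3)
    for o,v in r: v=v/np.linalg.norm(v);P=np.eye(3)-np.outer(v,v);A+=P;c+=P@o
    return np.linalg.solve(A,c)
for n,a,b,z in [("w0 knobtop",(378,230),(244,168),.066),("w1",(352,277),(218,130),.066),("w2",(301,326),(208,96),.066),
 ("line R",(355,233),(295,213),.012),("line L",(228,372),(243,102),.012),
 ("bFR",(437,258),(215,225),.012),("bBR",(285,212),(372,208),.012),("bFL",(315,408),(173,110),.012),("bBL",(143,348),(309,95),.012),
 ("s hiL",(402,100),(430,327),.054),("s hiR",(457,60),(473,438),.054),("s loR",(558,103),(308,478),.016),("s loL",(507,152),(278,356),.016)]:
    print(n,np.round(tri(a,b),3),np.round(at_z("scene",S(a),z),3)[:2],np.round(at_z("side",D(b),z),3)[:2])
for t in ("weight_a","board","slope"):
    for d in masks_of(t,"side"):
        c=cv2.findContours(d["pixels"].astype(np.uint8),0,2)[0]; c=max(c,key=cv2.contourArea)
        q=cv2.approxPolyDP(c,4,True)[:,0] if t!="weight_a" else [d["at"]]
        print(t,round(d["conf"],2),[(np.round(p).tolist(),np.round(at_z("side",p,.012 if t=="board" else .03),3)[:2].tolist()) for p in q])
E
```

```text
w0 knobtop [0.483 0.06  0.061] [0.479 0.067] [0.483 0.053]
w1 [0.46  0.157 0.062] [0.455 0.162] [0.461 0.152]
w2 [0.46  0.256 0.06 ] [0.455 0.262] [0.46  0.248]
line R [0.547 0.014 0.009] [0.542 0.019] [0.549 0.013]
line L [0.523 0.31  0.01 ] [0.517 0.312] [0.526 0.31 ]
bFR [0.434 0.006 0.006] [0.427 0.014] [0.435 0.001]
bBR [0.657 0.015 0.006] [0.645 0.025] [0.659 0.01 ]
bFL [0.411 0.307 0.007] [0.407 0.311] [0.411 0.3  ]
bBL [0.633 0.322 0.006] [0.621 0.329] [0.636 0.319]
s hiL [ 0.645 -0.269  0.048] [ 0.632 -0.254] [ 0.647 -0.272]
s hiR [ 0.639 -0.432  0.046] [ 0.626 -0.414] [ 0.641 -0.436]
s loR [ 0.466 -0.434  0.016] [ 0.461 -0.431] [ 0.469 -0.432]
s loL [ 0.468 -0.259  0.016] [ 0.463 -0.257] [ 0.472 -0.257]
weight_a 0.74 [([259.0, 191.0], [0.455, 0.242])]
weight_a 0.74 [([259.0, 171.0], [0.475, 0.382])]
weight_a 0.67 [([223.0, 178.0], [0.334, 0.346])]
weight_a 0.58 [([222.0, 210.0], [0.317, 0.142])]
weight_a 0.51 [([264.0, 205.0], [0.46, 0.156])]
board 0.63 [([305, 181], [0.641, 0.32]), ([270, 186], [0.504, 0.3]), ([275, 210], [0.497, 0.145]), ([287, 220], [0.527, 0.083]), ([276, 232], [0.48, 0.024]), ([265, 227], [0.449, 0.054]), ([266, 215], [0.462, 0.12]), ([256, 211], [0.432, 0.147]), ([256, 199], [0.441, 0.221]), ([246, 188], [0.415, 0.297]), ([263, 239], [0.434, -0.007]), ([331, 230], [0.658, 0.011])]
board 0.6 [([355, 281], [0.663, -0.227]), ([296, 298], [0.485, -0.269]), ([289, 295], [0.469, -0.255]), ([301, 348], [0.464, -0.431]), ([369, 341], [0.633, -0.433]), ([376, 328], [0.664, -0.397])]
slope 0.74 [([355, 281], [0.655, -0.245]), ([301, 293], [0.498, -0.27]), ([295, 299], [0.477, -0.289]), ([289, 294], [0.465, -0.269]), ([301, 348], [0.46, -0.445]), ([369, 341], [0.625, -0.447]), ([376, 329], [0.655, -0.414])]
```

Board centre is at about (0.534, 0.162) with yaw about 4.6°, and the slope middle is at about (0.555, −0.349). The sizes and heights agree with those given. Next I plan an approach to a hover over the board, with the jaws along the push direction.

```bash
cat >> h.py <<'E'
def down(a,tilt=0):  # tool pointing down, tool x at world angle a deg, then pitched 'tilt' deg about world y
    a=np.radians(a); M=np.array([[np.cos(a),np.sin(a),0],[np.sin(a),-np.cos(a),0],[0,0,-1]])
    return R.from_euler("y",tilt,degrees=True)*R.from_matrix(M)
def plan(pos,rot,n=None,w=40,o=None):
    o=o or get_obs(); r0=R.from_quat(o["tool_rot"]); p0=np.array(o["eef_pos"]); d=np.array(pos)-p0
    rv=(r0.inv()*rot).as_rotvec()
    n=n or int(np.ceil(max(np.linalg.norm(d)/.045,np.degrees(np.linalg.norm(rv))/8,1)))
    print("n",n,"dist",np.round(d*1e3,1),"deg",np.round(np.degrees(rv),1))
    for i in range(n):
        s=(r0*R.from_rotvec(rv*i/n)).inv().apply(d/n)*1e3
        print([*np.round(s,1).tolist(),*np.round(np.degrees(rv/n),1).tolist(),w])
E
python3 - <<'E'
from h import *
plan((.47,.10,.20),down(94.6),w=45)
E
```

```text
n 15 dist [313.3 574.8 -31.3] deg [  0.   -0.  -76.3]
[31.8, -29.8, 2.1, 0.0, -0.0, -5.1, 45]
[34.4, -26.9, 2.1, 0.0, -0.0, -5.1, 45]
[36.6, -23.7, 2.1, 0.0, -0.0, -5.1, 45]
[38.6, -20.4, 2.1, 0.0, -0.0, -5.1, 45]
[40.2, -16.9, 2.1, 0.0, -0.0, -5.1, 45]
[41.6, -13.3, 2.1, 0.0, -0.0, -5.1, 45]
[42.6, -9.5, 2.1, 0.0, -0.0, -5.1, 45]
[43.3, -5.7, 2.1, 0.0, -0.0, -5.1, 45]
[43.6, -1.9, 2.1, 0.0, -0.0, -5.1, 45]
[43.6, 2.0, 2.1, 0.0, -0.0, -5.1, 45]
[43.2, 5.9, 2.1, 0.0, -0.0, -5.1, 45]
[42.6, 9.7, 2.1, 0.0, -0.0, -5.1, 45]
[41.5, 13.4, 2.1, 0.0, -0.0, -5.1, 45]
[40.2, 17.1, 2.1, 0.0, -0.0, -5.1, 45]
[38.5, 20.6, 2.1, 0.0, -0.0, -5.1, 45]
```

Emit:
jog_arm(deltas=[[[32,-30,2,0,0,-5,45],[34,-27,2,0,0,-5,45],[37,-24,2,0,0,-5,45],[39,-20,2,0,0,-5,45],[40,-17,2,0,0,-5,45]]])

```text
clock: 1.4
eef_pos: [0.2627, -0.2823, 0.2202]
tool_rot: [0.929, 0.371, 0.0, 0.002]
ft_force: [1.4, 0.7, 0.1]
grip_width: 0.045
```

Emit:
jog_arm(deltas=[[[42,-13,2,0,0,-5,45],[43,-10,2,0,0,-5,45],[43,-6,2,0,0,-5,45],[44,-2,2,0,0,-5,45],[44,2,2,0,0,-5,45]]])

```text
clock: 1.9
eef_pos: [0.3703, -0.0814, 0.211]
tool_rot: [0.822, 0.57, 0.001, 0.005]
ft_force: [1.0, -0.6, 0.4]
grip_width: 0.0451
```

Emit:
jog_arm(deltas=[[[43,6,2,0,0,-5,45],[43,10,2,0,0,-5,45],[41,13,2,0,0,-5,45],[40,17,2,0,0,-5,45],[38,21,2,0,0,-5,45]]])

```text
clock: 2.4
eef_pos: [0.4764, 0.1199, 0.2017]
tool_rot: [0.671, 0.741, 0.002, 0.007]
ft_force: [0.7, -1.2, -0.2]
grip_width: 0.0448
```

```bash
python3 - <<'E'
from h import *
o=get_obs(); im=camera("wrist"); cv2.imwrite("pics/w1.png",im[:,:,::-1])
print(o["clock"],o["eef_pos"],o["ft_force"],o["grip_width"])
for d in masks_of("weight_a","wrist"):
    print(round(d["conf"],2),np.round(d["at"]),d["pixels"].sum(),np.round(at_z("wrist",d["at"],.034,o),3))
plan((.482,.06,.10),down(94.6),w=45)
E
```

```text
2.4 [0.47640928 0.11991255 0.20174295] [ 0.69062894 -1.18015983 -0.15201205] 0.04477178819974795
0.88 [275.  48.] 4106 [0.458 0.255 0.034]
0.87 [143. 136.] 3291 [0.333 0.162 0.034]
0.72 [283. 240.] 3460 [0.485 0.066 0.034]
0.71 [270. 147.] 3945 [0.463 0.16  0.034]
n 3 dist [   4.1  -62.4 -101. ] deg [0.7 0.4 1.3]
[-20.6, -1.2, 33.8, 0.2, 0.1, 0.4, 45]
[-20.7, -0.9, 33.8, 0.2, 0.1, 0.4, 45]
[-20.8, -0.6, 33.7, 0.2, 0.1, 0.4, 45]
```

View pics/w1.png

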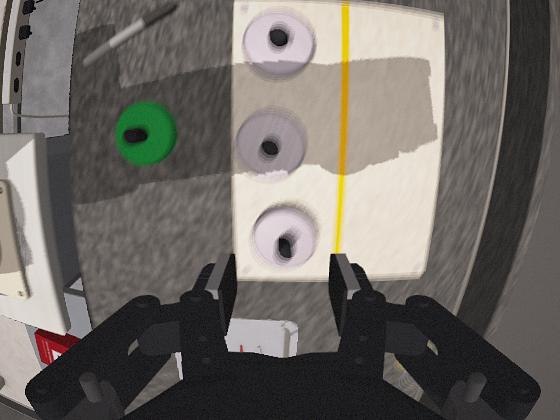

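The wrist view shows the three grey weights at (282,237), (270,147) and (278,43). The line is at column ~343, and the green decoy at (145,132) is off the board. Both estimates agree to ~5 mm, so I go for the rightmost weight first.

Emit:
jog_arm(deltas=[[[-20,-1,33,0,0,0.5,45],[-20,-1,33,0,0,0.5,45],[-19,-1,33,0.5,0.5,0.5,45],[0,0,0,0,0,0,45]]])

```text
clock: 2.9
eef_pos: [0.4832, 0.0631, 0.1007]
tool_rot: [0.679, 0.735, 0.004, 0.002]
ft_force: [-0.5, 0.1, -1.4]
grip_width: 0.0448
```

```bash
python3 - <<'E'
from h import *
o=get_obs(); im=camera("wrist"); cv2.imwrite("pics/w2.png",im[:,:,::-1])
print(o["clock"],o["eef_pos"],o["ft_force"],o["grip_width"])
for d in masks_of("weight_a","wrist"):
    print(round(d["conf"],2),np.round(d["at"]),d["pixels"].sum(),np.round(at_z("wrist",d["at"],.034,o),3))
plan((.485,.064,.04),down(94.6),w=45)
E
```

```text
2.9 [0.48323769 0.06310125 0.10068279] [-0.53998982  0.07310871 -1.38819405] 0.044756833042486316
0.72 [282. 223.] 7556 [0.484 0.064 0.034]
0.6 [257.  79.] 8598 [0.46  0.158 0.034]
0.57 [89. 81.] 5666 [0.338 0.158 0.034]
n 2 dist [ -1.4  -1.1 -64.6] deg [ 0.9 -0.2  0. ]
[-0.6, -1.3, 32.3, 0.4, -0.1, 0.0, 45]
[-0.5, -1.0, 32.3, 0.4, -0.1, 0.0, 45]
```

View pics/w2.png

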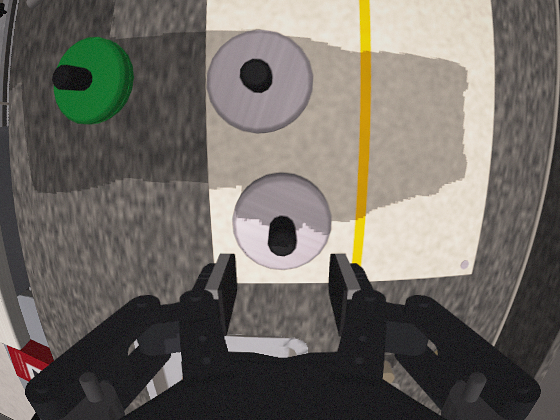

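Emit:
jog_arm(deltas=[[[-1,-1,30,0.4,0,0,45],[0,-1,25,0.4,0,0,45],[0,0,5,0,0,0,30],[0,0,0,0,0,0,30],[0,0,0,0,0,0,30]]])

```text
clock: 3.5
eef_pos: [0.4906, 0.0667, 0.0524]
tool_rot: [0.677, 0.736, 0.007, 0.003]
ft_force: [-2.3, -0.2, -1.0]
grip_width: 0.0301
```

Emit:
jog_arm(deltas=[[[0,6,0,0,0,0,30],[0,6,0,0,0,0,30],[0,6,0,0,0,0,30]]])

```text
clock: 3.8
eef_pos: [0.5072, 0.0686, 0.0543]
tool_rot: [0.677, 0.736, 0.006, 0.002]
ft_force: [-2.5, -0.6, -1.6]
grip_width: 0.0298
```

```bash
python3 - <<'E'
from h import *
o=get_obs(); im=camera("wrist"); cv2.imwrite("pics/w3.png",im[:,:,::-1])
print(o["clock"],o["eef_pos"],o["ft_force"],o["ft_torque"],R.from_quat(o["tool_rot"]).as_matrix()[:,2])
for d in masks_of("weight_a","wrist"):
    print(round(d["conf"],2),np.round(d["at"]),d["pixels"].sum(),np.round(at_z("wrist",d["at"],.034,o),3))
o=get_obs();print(o["eef_pos"],o["ft_force"])
plan((.510,.066,.04),down(94.6),w=30)
E
```

```text
3.8 [0.50723071 0.06863359 0.05434424] [-2.50237264 -0.56306418 -1.57724193] [-0.07156073  0.66240239 -0.07098479] [ 0.01152005  0.00689348 -0.99990988]
0.97 [276. 243.] 9426 [0.504 0.073 0.034]
0.93 [210.  80.] 12973 [0.464 0.157 0.034]
0.7 [35. 89.] 6225 [0.35  0.156 0.034]
[0.50878084 0.0687522  0.05457413] [-0.35632423  0.5618584  -0.60386017]
n 1 dist [  1.2  -2.8 -14.6] deg [ 0.8 -0.3  0.2]
[-2.9, 0.8, 14.6, 0.8, -0.3, 0.2, 30]
```

View pics/w3.png

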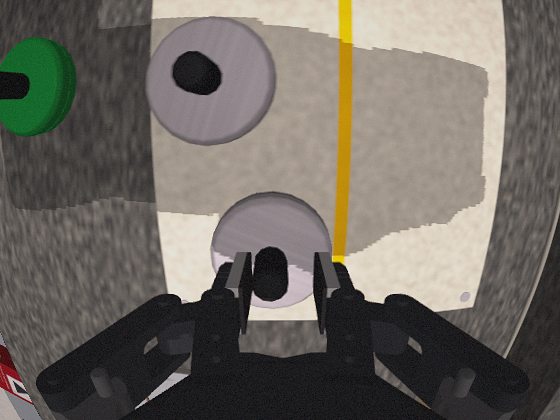

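The weight's knob at (270,272) is between the pads, with the rear pad about touching. I go lower, then push on.

Emit:
jog_arm(deltas=[[[-1,0,7,0.4,0,0,30],[-1,0,7,0.4,0,0,30],[0,0,3,0,0,0,30],[0,0,0,0,0,0,30]]])

```text
clock: 4.3
eef_pos: [0.509, 0.0672, 0.0386]
tool_rot: [0.677, 0.736, 0.002, -0.003]
ft_force: [-3.2, -0.7, -1.5]
grip_width: 0.0303
```

Emit:
jog_arm(deltas=[[[0,6,0,0,0,0,30],[0,6,0,0,0,0,30],[0,6,0,0,0,0,30]]])

```text
clock: 4.6
eef_pos: [0.5228, 0.0682, 0.0384]
tool_rot: [0.677, 0.736, -0.001, -0.005]
ft_force: [-5.9, -0.3, 1.9]
grip_width: 0.03
```

Emit:
jog_arm(deltas=[[[0,6,0,0,0,0,30],[0,6,0,0,0,0,30]]])

```text
clock: 4.8
eef_pos: [0.533, 0.069, 0.0384]
tool_rot: [0.677, 0.736, -0.002, -0.007]
ft_force: [-5.7, -0.6, 2.6]
grip_width: 0.0301
```

Emit:
jog_arm(deltas=[[[0,6,0,0,0,0,30],[0,6,0,0,0,0,30]]])

```text
clock: 5.0
eef_pos: [0.5432, 0.0698, 0.0383]
tool_rot: [0.677, 0.736, -0.004, -0.008]
ft_force: [-5.8, 0.2, 2.8]
grip_width: 0.0304
```

```bash
python3 - <<'E'
from h import *
o=get_obs();print(o["eef_pos"],o["ft_force"],o["ft_torque"])
plan((.618,.074,.042),down(94.6),n=10,w=30)
E
```

```text
[0.54317481 0.06976077 0.03827477] [-5.80746396  0.17697961  2.814774  ] [-0.08366303  1.22601194  0.02395786]
n 10 dist [74.8  4.2  3.7] deg [-1.  -0.4  0.2]
[-0.2, 7.5, -0.5, -0.1, -0.0, 0.0, 30]
[-0.2, 7.5, -0.5, -0.1, -0.0, 0.0, 30]
[-0.2, 7.5, -0.5, -0.1, -0.0, 0.0, 30]
[-0.2, 7.5, -0.5, -0.1, -0.0, 0.0, 30]
[-0.2, 7.5, -0.4, -0.1, -0.0, 0.0, 30]
[-0.2, 7.5, -0.4, -0.1, -0.0, 0.0, 30]
[-0.2, 7.5, -0.4, -0.1, -0.0, 0.0, 30]
[-0.2, 7.5, -0.4, -0.1, -0.0, 0.0, 30]
[-0.2, 7.5, -0.4, -0.1, -0.0, 0.0, 30]
[-0.2, 7.5, -0.4, -0.1, -0.0, 0.0, 30]
```

Emit:
jog_arm(deltas=[[[0,8,-1,-0.3,-0.1,0,30],[0,8,-1,-0.3,-0.1,0,30],[0,8,-1,-0.3,-0.1,0,30]]])

```text
clock: 5.3
eef_pos: [0.5668, 0.0716, 0.04]
tool_rot: [0.677, 0.736, -0.001, -0.002]
ft_force: [-2.3, -1.0, -2.8]
grip_width: 0.0306
```

Emit:
jog_arm(deltas=[[[0,8,0,-0.3,0,0,30],[0,8,0,-0.3,0,0,30],[0,8,0,-0.2,0,0,30]]])

```text
clock: 5.6
eef_pos: [0.5916, 0.0737, 0.0402]
tool_rot: [0.677, 0.736, 0.004, 0.003]
ft_force: [-4.9, -0.3, -1.0]
grip_width: 0.03
```

Emit:
jog_arm(deltas=[[[0,8,0,-0.2,0,0,30],[0,8,0,-0.2,0,0,30],[0,8,0,-0.2,0,0,30]]])

```text
clock: 5.9
eef_pos: [0.6173, 0.0758, 0.0404]
tool_rot: [0.677, 0.736, 0.008, 0.006]
ft_force: [-3.8, -0.8, -0.9]
grip_width: 0.0298
```

```bash
python3 - <<'E'
from h import *
o=get_obs();print(o["eef_pos"],o["ft_force"],o["ft_torque"])
im=camera("wrist"); 
for d in masks_of("weight_a","wrist"):
    print(round(d["conf"],2),np.round(d["at"]),d["pixels"].sum(),np.round(at_z("wrist",d["at"],.034,o),3))
plan((.618,.074,.042),down(94.6),w=30)
E
```

```text
[0.61725837 0.07580907 0.04039072] [-3.80236652 -0.81778033 -0.87424762] [-0.04710922  0.90554185 -0.04954916]
0.94 [35. 96.] 8234 [0.474 0.158 0.034]
0.91 [274. 247.] 10414 [0.613 0.084 0.034]
n 1 dist [-1.  -2.   1.2] deg [ 1.3 -0.   0.2]
[-1.9, -1.2, -1.2, 1.3, -0.0, 0.2, 30]
```

Emit:
jog_arm(deltas=[[[0,-6,0,0.6,0,0,30],[0,0,-20,0.6,0,0,30],[0,0,-30,0,0,0,45],[0,0,-10,0,0,0,45]]])

```text
clock: 6.4
eef_pos: [0.6157, 0.0756, 0.1027]
tool_rot: [0.677, 0.736, 0.003, 0.002]
ft_force: [0.2, 0.5, 0.8]
grip_width: 0.045
```

```bash
python3 - <<'E'
from h import *
o=get_obs();print(o["eef_pos"],o["ft_force"],o["ft_torque"])
plan((.458,.158,.10),down(94.6),w=45)
E
```

```text
[0.61567502 0.07564158 0.10269603] [0.23542586 0.50647185 0.7673033 ] [ 0.02097005 -0.06583471  0.01885463]
n 4 dist [-157.7   82.4   -2.7] deg [ 0.5 -0.   0.2]
[23.8, -37.6, 0.4, 0.1, -0.0, 0.0, 45]
[23.8, -37.6, 0.5, 0.1, -0.0, 0.0, 45]
[23.7, -37.6, 0.5, 0.1, -0.0, 0.0, 45]
[23.7, -37.6, 0.6, 0.1, -0.0, 0.0, 45]
```

Emit:
jog_arm(deltas=[[[24,-38,0,0.2,0,0,45],[24,-38,0,0,0,0,45],[24,-38,0,0,0,0,45],[23,-37,1,0,0,0,45],[0,0,0,0,0,0,45]]])

```text
clock: 6.9
eef_pos: [0.4584, 0.1601, 0.1022]
tool_rot: [0.678, 0.735, 0.009, 0.006]
ft_force: [1.2, 0.4, -0.1]
grip_width: 0.0449
```

```bash
python3 - <<'E'
from h import *
o=get_obs();print(o["eef_pos"],o["ft_force"],o["ft_torque"])
im=camera("wrist"); 
for d in masks_of("weight_a","wrist"):
    print(round(d["conf"],2),np.round(d["at"]),d["pixels"].sum(),np.round(at_z("wrist",d["at"],.034,o),3))
plan((.458,.158,.041),down(94.6),w=45)
E
```

```text
[0.45844588 0.16006306 0.10223287] [ 1.16428398  0.40881803 -0.10824241] [ 0.0430677  -0.02347722 -0.00899457]
0.92 [452. 301.] 1367 [0.612 0.099 0.034]
0.86 [116. 203.] 5507 [0.338 0.166 0.034]
0.71 [290.  79.] 8539 [0.457 0.257 0.034]
n 2 dist [ -5.9  -1.6 -62.5] deg [ 1.6 -0.2 -0.2]
[-0.7, -3.8, 31.2, 0.8, -0.1, -0.1, 45]
[-0.6, -3.4, 31.2, 0.8, -0.1, -0.1, 45]
```

Emit:
jog_arm(deltas=[[[0,-4,15,0.8,0,0,45],[0,0,15,0.8,0,0,45],[0,0,0,0,0,0,45]]])

```text
clock: 7.3
eef_pos: [0.4648, 0.159, 0.0718]
tool_rot: [0.68, 0.733, 0.003, -0.001]
ft_force: [-0.6, 0.6, 0.1]
grip_width: 0.0453
```

```bash
python3 - <<'E'
from h import *
im=camera("wrist");cv2.imwrite("pics/w4.png",im[:,:,::-1])
o=get_obs();print(o["eef_pos"],o["ft_force"],o["ft_torque"])
plan((.460,.158,.041),down(94.6),w=45)
E
```

```text
[0.46506974 0.15906676 0.07245732] [ 0.05057238 -0.48894976  0.12492239] [0.02578857 0.03315353 0.00408915]
n 1 dist [ -5.1  -1.1 -31.5] deg [ 0.2 -0.3 -0.4]
[-0.8, -5.3, 31.4, 0.2, -0.3, -0.4, 45]
```

View pics/w4.png

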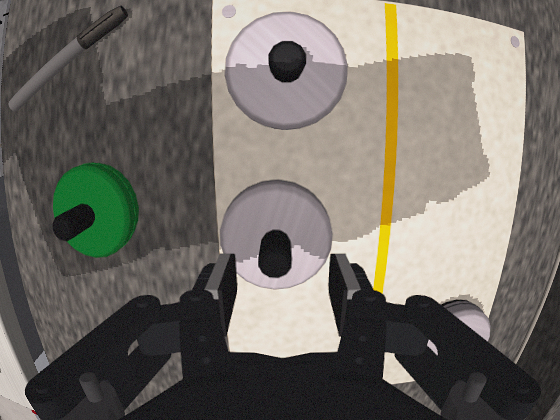

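The view shows the knob of the middle weight at (276,255), between the pads. The first weight is beyond the line at (465,320).

Emit:
jog_arm(deltas=[[[0,-4,12,0,-0.2,0,45],[0,0,12,0,0,0,45],[0,0,8,0,0,0,30],[0,0,0,0,0,0,30]]])

```text
clock: 7.75
eef_pos: [0.4638, 0.1575, 0.038]
tool_rot: [0.682, 0.731, 0.001, 0.001]
ft_force: [-0.8, 0.2, 0.8]
grip_width: 0.03
```

Emit:
jog_arm(deltas=[[[0,6,0,-0.2,0,0,30],[0,6,0,-0.2,0,0,30],[0,6,0,-0.2,0,0,30]]])

```text
clock: 8.05
eef_pos: [0.4817, 0.1583, 0.038]
tool_rot: [0.682, 0.731, 0.004, 0.004]
ft_force: [-1.4, -0.5, -0.5]
grip_width: 0.03
```

Emit:
jog_arm(deltas=[[[0,6,0,-0.2,0,0,30],[0,6,0,-0.2,0,0,30]]])

```text
clock: 8.25
eef_pos: [0.495, 0.1593, 0.0385]
tool_rot: [0.682, 0.731, 0.007, 0.006]
ft_force: [-2.3, -0.1, -0.8]
grip_width: 0.0298
```

Emit:
jog_arm(deltas=[[[0,6,0,-0.2,0,0,30],[0,6,0,-0.2,0,0,30]]])

```text
clock: 8.45
eef_pos: [0.5083, 0.1603, 0.039]
tool_rot: [0.682, 0.731, 0.01, 0.009]
ft_force: [-1.1, -0.8, -1.1]
grip_width: 0.0297
```

```bash
python3 - <<'E'
from h import *
o=get_obs();print(o["eef_pos"],o["ft_force"],o["ft_torque"])
plan((.608,.173,.041),down(94.6),n=12,w=30)
E
```

```text
[0.5082688  0.16028545 0.03896805] [-1.09542839 -0.782783   -1.08402507] [0.00213036 0.32993241 0.01344948]
n 12 dist [99.7 12.7  2. ] deg [ 1.5 -0.  -0.6]
[0.5, 8.4, 0.1, 0.1, -0.0, -0.1, 30]
[0.5, 8.4, 0.0, 0.1, -0.0, -0.1, 30]
[0.5, 8.4, 0.0, 0.1, -0.0, -0.1, 30]
[0.5, 8.4, 0.0, 0.1, -0.0, -0.1, 30]
[0.4, 8.4, -0.0, 0.1, -0.0, -0.1, 30]
[0.4, 8.4, -0.0, 0.1, -0.0, -0.1, 30]
[0.4, 8.4, -0.1, 0.1, -0.0, -0.1, 30]
[0.4, 8.4, -0.1, 0.1, -0.0, -0.1, 30]
[0.4, 8.4, -0.1, 0.1, -0.0, -0.1, 30]
[0.4, 8.4, -0.1, 0.1, -0.0, -0.1, 30]
[0.4, 8.4, -0.1, 0.1, -0.0, -0.1, 30]
[0.4, 8.4, -0.2, 0.1, -0.0, -0.1, 30]
```

Emit:
jog_arm(deltas=[[[0,8,0,0.2,0,0,30],[0,8,0,0.2,0,0,30],[0,8,0,0.2,0,0,30],[0,8,0,0.2,0,0,30]]])

```text
clock: 8.85
eef_pos: [0.5427, 0.1627, 0.0397]
tool_rot: [0.682, 0.731, 0.005, 0.004]
ft_force: [-1.8, -0.5, -1.2]
grip_width: 0.0305
```

Emit:
jog_arm(deltas=[[[1,8,0,0,0,0,30],[1,8,0,0,0,0,30],[1,8,0,0,0,0,30],[1,8,0,0,0,0,30]]])

```text
clock: 9.25
eef_pos: [0.5776, 0.1692, 0.0398]
tool_rot: [0.682, 0.731, 0.004, 0.004]
ft_force: [-0.5, 0.5, -0.2]
grip_width: 0.0302
```

Emit:
jog_arm(deltas=[[[1,8,0,0,0,0,30],[0,7,0,0,0,0,30],[0,5,0,0,0,0,30],[0,3,0,0,0,0,30],[0,0,0,0,0,0,30]]])

```text
clock: 9.75
eef_pos: [0.6042, 0.1725, 0.0402]
tool_rot: [0.682, 0.731, 0.005, 0.004]
ft_force: [0.2, -0.2, -0.4]
grip_width: 0.0299
```

```bash
python3 - <<'E'
from h import *
o=get_obs();print(o["eef_pos"],o["ft_force"],o["ft_torque"])
im=camera("wrist")
for d in masks_of("weight_a","wrist"):
    print(round(d["conf"],2),np.round(d["at"]),d["pixels"].sum(),np.round(at_z("wrist",d["at"],.034,o),3))
plan((.608,.173,.041),down(94.6),w=30)
E
```

```text
[0.60419494 0.1725306  0.04018022] [ 0.24557407 -0.23276735 -0.38313198] [-0.04889521  0.03715173  0.01219651]
0.82 [274. 244.] 10855 [0.6   0.183 0.034]
0.67 [47. 95.] 9299 [0.471 0.256 0.034]
0.61 [285. 350.] 977 [0.61  0.114 0.034]
n 1 dist [4.1 0.5 0.7] deg [ 0.8 -0.  -0.6]
[0.2, 4.1, -0.6, 0.8, -0.0, -0.6, 30]
```

Emit:
jog_arm(deltas=[[[0,0,-20,0.4,0,0,30],[0,0,-30,0.3,0,0,45],[0,0,-8,0,0,0,45],[23,-37,0,0,0,0,45],[23,-37,0,0,0,0,45]]])

```text
clock: 10.35
eef_pos: [0.5301, 0.212, 0.1]
tool_rot: [0.685, 0.729, 0.003, 0.002]
ft_force: [-0.3, 0.6, -0.1]
grip_width: 0.0451
```

Emit:
jog_arm(deltas=[[[23,-37,0,0,0,0,45],[22,-35,0,0,0,0,45],[0,0,0,0,0,0,45],[0,0,0,0,0,0,45]]])

```text
clock: 10.75
eef_pos: [0.448, 0.255, 0.0992]
tool_rot: [0.683, 0.73, 0.004, 0.002]
ft_force: [0.5, 0.1, -0.5]
grip_width: 0.0447
```

```bash
python3 - <<'E'
from h import *
im=camera("wrist");cv2.imwrite("pics/w5.png",im[:,:,::-1])
o=get_obs();print(o["eef_pos"],o["ft_force"])
for d in masks_of("weight_a","wrist"):
    print(round(d["conf"],2),np.round(d["at"]),d["pixels"].sum(),np.round(at_z("wrist",d["at"],.034,o),3))
plan((.459,.256,.075),down(94.6),w=45)
E
```

```text
[0.44790233 0.25478556 0.09907963] [-0.48630901 -0.32985088 -0.05025165]
0.93 [297. 215.] 7775 [0.458 0.262 0.034]
0.91 [138.  51.] 6380 [0.344 0.369 0.034]
0.85 [133. 289.] 2003 [0.334 0.192 0.034]
0.68 [329.  24.] 4322 [0.469 0.39  0.034]
0.62 [453. 297.] 1666 [0.596 0.199 0.034]
n 1 dist [ 10.3   1.5 -24.1] deg [ 0.4 -0.1 -0.8]
[0.8, 10.2, 24.2, 0.4, -0.1, -0.8, 45]
```

Emit:
jog_arm(deltas=[[[3,10,10,0.2,0,-0.8,45],[0,0,15,0.2,0,0,45],[0,0,0,0,0,0,45]]])

```text
clock: 11.15
eef_pos: [0.4632, 0.2571, 0.074]
tool_rot: [0.68, 0.733, 0.003, 0.0]
ft_force: [-0.0, 0.1, -0.5]
grip_width: 0.0453
```

```bash
python3 - <<'E'
from h import *
im=camera("wrist");cv2.imwrite("pics/w6.png",im[:,:,::-1])
o=get_obs();print(o["eef_pos"],o["ft_force"])
plan((.459,.258,.041),down(94.6),w=45)
E
```

```text
[0.4640778  0.25754362 0.0751011 ] [ 0.83244199 -0.18237746  0.42561747]
n 1 dist [ -5.1   0.5 -34.1] deg [ 0.4 -0.2 -0.3]
[0.7, -5.3, 34.1, 0.4, -0.2, -0.3, 45]
```

View pics/w6.png

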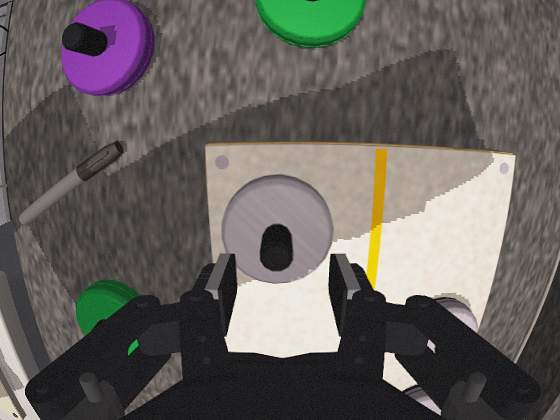

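The view shows the third weight's knob at (277,248), between the pads. The marker and the decoys are clear of the gripper.

Emit:
jog_arm(deltas=[[[1,-4,12,0.2,-0.2,0,45],[0,0,12,0,0,0,45],[0,0,9,0,0,0,30],[0,0,0,0,0,0,30]]])

```text
clock: 11.6
eef_pos: [0.4618, 0.2577, 0.0404]
tool_rot: [0.681, 0.732, 0.002, 0.001]
ft_force: [-0.2, -0.5, -0.3]
grip_width: 0.0297
```

Emit:
jog_arm(deltas=[[[0,6,0,-0.1,0,0,30],[0,6,0,-0.1,0,0,30],[0,6,0,-0.1,0,0,30]]])

```text
clock: 11.9
eef_pos: [0.4786, 0.2588, 0.0399]
tool_rot: [0.68, 0.733, 0.002, 0.002]
ft_force: [-0.8, -0.4, -1.3]
grip_width: 0.0303
```

Emit:
jog_arm(deltas=[[[0,6,0,-0.1,0,0,30],[0,6,0,-0.1,0,0,30]]])

```text
clock: 12.1
eef_pos: [0.4917, 0.2598, 0.0401]
tool_rot: [0.68, 0.733, 0.004, 0.003]
ft_force: [-1.8, -0.3, -1.0]
grip_width: 0.03
```

Emit:
jog_arm(deltas=[[[0,6,0,-0.1,0,0,30],[0,6,0,-0.1,0,0,30]]])

```text
clock: 12.3
eef_pos: [0.505, 0.2608, 0.0403]
tool_rot: [0.68, 0.733, 0.005, 0.005]
ft_force: [-1.3, 0.6, -0.5]
grip_width: 0.0303
```

```bash
python3 - <<'E'
from h import *
o=get_obs();print(o["eef_pos"],o["ft_force"],o["ft_torque"])
plan((.602,.270,.041),down(94.6),n=12,w=30)
E
```

```text
[0.50499999 0.26080771 0.04030883] [-1.34618467  0.60027595 -0.49621641] [-0.00763507  0.24699107 -0.0165658 ]
n 12 dist [97.   9.2  0.7] deg [ 0.8 -0.  -0.4]
[0.2, 8.1, 0.1, 0.1, -0.0, -0.0, 30]
[0.2, 8.1, 0.0, 0.1, -0.0, -0.0, 30]
[0.2, 8.1, 0.0, 0.1, -0.0, -0.0, 30]
[0.2, 8.1, 0.0, 0.1, -0.0, -0.0, 30]
[0.1, 8.1, 0.0, 0.1, -0.0, -0.0, 30]
[0.1, 8.1, 0.0, 0.1, -0.0, -0.0, 30]
[0.1, 8.1, -0.0, 0.1, -0.0, -0.0, 30]
[0.1, 8.1, -0.0, 0.1, -0.0, -0.0, 30]
[0.1, 8.1, -0.0, 0.1, -0.0, -0.0, 30]
[0.1, 8.1, -0.0, 0.1, -0.0, -0.0, 30]
[0.1, 8.1, -0.0, 0.1, -0.0, -0.0, 30]
[0.1, 8.1, -0.0, 0.1, -0.0, -0.0, 30]
```

Emit:
jog_arm(deltas=[[[0,8,0,0.1,0,0,30],[0,8,0,0.1,0,0,30],[0,8,0,0.1,0,0,30],[0,8,0,0.1,0,0,30],[0,8,0,0.1,0,0,30]]])

```text
clock: 12.8
eef_pos: [0.5484, 0.2639, 0.0407]
tool_rot: [0.681, 0.733, 0.002, 0.001]
ft_force: [-1.2, -0.2, -1.2]
grip_width: 0.0304
```

Emit:
jog_arm(deltas=[[[0,8,0,0,0,0,30],[0,8,0,0,0,0,30],[0,8,0,0,0,0,30],[0,8,0,0,0,0,30]]])

```text
clock: 13.2
eef_pos: [0.5835, 0.2664, 0.0407]
tool_rot: [0.681, 0.733, 0.002, 0.001]
ft_force: [-0.7, -0.7, -1.2]
grip_width: 0.03
```

Emit:
jog_arm(deltas=[[[0,6,0,0,0,0,30],[0,5,0,0,0,0,30],[0,3,0,0,0,0,30],[0,0,0,0,0,0,30],[0,0,0,0,0,0,30]]])

```text
clock: 13.7
eef_pos: [0.6003, 0.2676, 0.0409]
tool_rot: [0.681, 0.732, 0.003, 0.002]
ft_force: [-0.3, -0.2, -0.8]
grip_width: 0.03
```

Emit:
jog_arm(deltas=[[[0,0,-20,0,0,0,30],[0,0,-35,0,0,0,45],[0,0,-45,0,0,0,45],[0,0,0,0,0,0,45]]])

```text
clock: 14.1
eef_pos: [0.5992, 0.2674, 0.1432]
tool_rot: [0.681, 0.733, 0.002, 0.002]
ft_force: [1.1, 0.0, 0.4]
grip_width: 0.0449
```

```bash
python3 - <<'E'
from h import *
o=get_obs();print(o["eef_pos"],o["ft_force"])
for c in ("wrist","side"):
  im=camera(c)
  for d in masks_of("weight_a",c):
    p=at_z(c,d["at"],.034,o); q=p[:2]-[.534,.162]; b=np.radians(4.6)
    print(c,round(d["conf"],2),np.round(d["at"]),np.round(p,3),"board",np.round([q@[np.cos(b),np.sin(b)],q@[-np.sin(b),np.cos(b)]],3))
plan((.611,.076,.13),down(94.6),w=45)
E
```

```text
[0.59916225 0.26735844 0.14323124] [1.06586121 0.01508315 0.41980744]
wrist 0.95 [29. 82.] [0.35  0.373 0.034] board [-0.166  0.225]
wrist 0.87 [147.  36.] [0.48  0.402 0.034] board [-0.034  0.244]
wrist 0.84 [ 43. 276.] [0.344 0.169 0.034] board [-0.188  0.023]
wrist 0.76 [273. 296.] [0.597 0.182 0.034] board [0.065 0.015]
wrist 0.6 [284. 352.] [0.613 0.115 0.034] board [ 0.075 -0.053]
wrist 0.59 [276. 203.] [0.594 0.27  0.034] board [0.069 0.103]
side 0.79 [221. 210.] [0.314 0.139 0.034] board [-0.221 -0.006]
side 0.77 [258. 169.] [0.472 0.39  0.034] board [-0.043  0.232]
side 0.71 [316. 215.] [0.62  0.067 0.034] board [ 0.078 -0.102]
side 0.54 [296. 186.] [0.59  0.251 0.034] board [0.063 0.084]
side 0.52 [301. 202.] [0.586 0.152 0.034] board [ 0.051 -0.014]
side 0.46 [223. 179.] [0.333 0.337 0.034] board [-0.186  0.191]
side 0.21 [334. 317.] [ 0.561 -0.366  0.034] board [-0.016 -0.528]
side 0.16 [339. 271.] [ 0.62  -0.204  0.034] board [ 0.057 -0.372]
n 5 dist [  16.6 -189.2   -4.2] deg [-0.5  0.3 -0.4]
[-38.0, 0.5, 1.1, -0.1, 0.1, -0.1, 45]
[-38.0, 0.5, 1.0, -0.1, 0.1, -0.1, 45]
[-38.0, 0.4, 1.0, -0.1, 0.1, -0.1, 45]
[-38.0, 0.4, 0.9, -0.1, 0.1, -0.1, 45]
[-38.0, 0.3, 0.9, -0.1, 0.1, -0.1, 45]
```

All three now stand beyond the line, at board x ≈ 0.07, 0.06 and 0.065. The rightmost dragged hardest (4–6 N, against 0.7–2 N for the others), so it is the one to place.

Emit:
jog_arm(deltas=[[[-38,0,2,0,0,0,45],[-38,0,2,0,0,0,45],[-38,0,2,0,0,0,45],[-38,0,2,0,0,0,45],[-38,0,2,0,0,0,45]]])

```text
clock: 14.8
eef_pos: [0.6038, 0.0753, 0.1157]
tool_rot: [0.676, 0.737, -0.01, -0.005]
ft_force: [0.3, 1.1, -0.7]
grip_width: 0.0448
```

Emit:
jog_arm(deltas=[[[0,0,15,-0.3,0.3,0,45],[0,0,15,0,0,0,45],[0,0,0,0,0,0,45]]])

```text
clock: 15.1
eef_pos: [0.6, 0.0674, 0.0797]
tool_rot: [0.68, 0.733, -0.011, -0.008]
ft_force: [-0.1, 0.8, -1.0]
grip_width: 0.0451
```

```bash
python3 - <<'E'
from h import *
im=camera("wrist");cv2.imwrite("pics/w7.png",im[:,:,::-1])
o=get_obs();print(o["eef_pos"],o["ft_force"])
for d in masks_of("weight_a","wrist"):
    print(round(d["conf"],2),np.round(d["at"]),d["pixels"].sum(),np.round(at_z("wrist",d["at"],.034,o),3))
plan((.612,.076,.041),down(94.6),w=45)
E
```

```text
[0.60042525 0.0677016  0.08062744] [-0.16125873 -0.39406041 -0.03243815]
0.93 [295.  65.] 10541 [0.599 0.17  0.034]
0.93 [305. 222.] 8866 [0.613 0.076 0.034]
0.83 [ 6. 96.] 1089 [0.377 0.157 0.034]
n 1 dist [ 10.5   7.6 -40.9] deg [-1.3  0.2 -0.2]
[6.9, 12.0, 40.6, -1.3, 0.2, -0.2, 45]
```

View pics/w7.png

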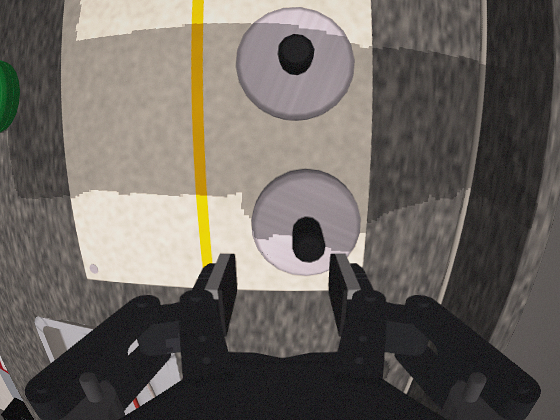

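The weight's knob is at (308,240), about 11 mm ahead of and 7 mm left of the pads' centre, in agreement with the numbers.

Emit:
jog_arm(deltas=[[[7,12,0,-1.2,0,0,45],[0,0,0,0,0,0,45]]])

```text
clock: 15.4
eef_pos: [0.6146, 0.0779, 0.0825]
tool_rot: [0.679, 0.734, -0.0, 0.002]
ft_force: [0.5, -0.2, -0.1]
grip_width: 0.0452
```

```bash
python3 - <<'E'
from h import *
o=get_obs();print(o["eef_pos"],o["ft_force"])
plan((.613,.076,.041),down(94.6),n=3,w=45)
E
```

```text
[0.61457805 0.07786572 0.08245232] [ 0.54523634 -0.19733782 -0.05663597]
n 3 dist [ -1.6  -1.9 -41.5] deg [ 0.1  0.1 -0.1]
[-0.5, -0.6, 13.8, 0.0, 0.0, -0.0, 45]
[-0.6, -0.6, 13.8, 0.0, 0.0, -0.0, 45]
[-0.6, -0.6, 13.8, 0.0, 0.0, -0.0, 45]
```

Emit:
jog_arm(deltas=[[[0,-1,14,0,0,0,45],[0,0,14,0,0,0,45],[0,0,12,0,0,0,45],[0,0,0,0,0,0,45]]])

```text
clock: 15.8
eef_pos: [0.6171, 0.0813, 0.0446]
tool_rot: [0.677, 0.736, 0.003, 0.004]
ft_force: [-0.7, -0.7, -0.4]
grip_width: 0.0451
```

Emit:
jog_arm(deltas=[[[0,0,0,0,0,0,25],[0,0,0,0,0,0,10],[0,0,0,0,0,0,10],[0,0,0,0,0,0,10]]])

```text
clock: 16.2
eef_pos: [0.6156, 0.0817, 0.0455]
tool_rot: [0.677, 0.736, 0.002, 0.003]
ft_force: [0.5, 1.0, -3.9]
grip_width: 0.0157
```

```bash
python3 - <<'E'
from h import *
o=get_obs();print(o["eef_pos"],o["ft_force"],o["grip_width"])
plan((.613,.076,.041),down(94.6),w=10)
E
```

```text
[0.61563629 0.08172089 0.04549099] [ 0.45659477  1.02418091 -3.86031189] 0.015683005610220763
n 1 dist [-2.6 -5.7 -4.5] deg [0.4 0.1 0.2]
[-5.5, -3.1, 4.5, 0.4, 0.1, 0.2, 10]
```

```bash
python3 - <<'E'
from h import *
im=camera("wrist");cv2.imwrite("pics/w8.png",cv2.resize(im[150:340,170:400,::-1],(690,570)))
o=get_obs();print(o["eef_pos"],o["ft_force"],o["ft_torque"],o["grip_width"])
E
```

```text
[0.61567512 0.08173975 0.04548765] [ 0.24142786 -0.44391521 -2.33858341] [0.02803832 0.12549883 0.03523009] 0.015736381135189968
```

View pics/w8.png

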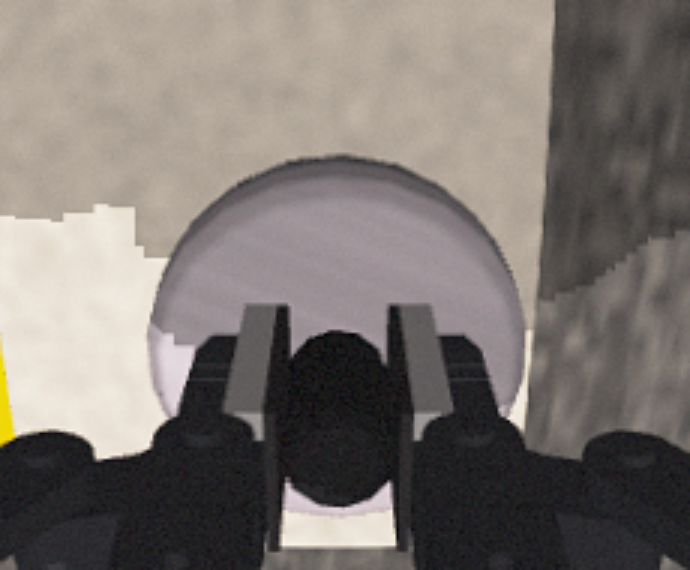

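The pads hold the knob, but it is ~6 mm off towards the near pad edge. I re-grip centred and a little lower.

Emit:
jog_arm(deltas=[[[0,0,0,0,0,0,30],[0,0,0,0,0,0,30],[-6,-1,3,0.3,0,0,30],[0,0,2,0,0,0,30],[0,0,0,0,0,0,30]]])

```text
clock: 16.75
eef_pos: [0.6174, 0.0751, 0.0421]
tool_rot: [0.677, 0.736, 0.002, 0.003]
ft_force: [0.4, 0.6, -0.5]
grip_width: 0.0301
```

```bash
python3 - <<'E'
from h import *
o=get_obs();print(o["eef_pos"],o["ft_force"],o["grip_width"])
plan((.6145,.076,.041),down(94.6),w=30)
E
```

```text
[0.61735044 0.0750912  0.04207104] [ 0.36960618  0.63748262 -0.50168736] 0.030063610113875053
n 1 dist [-2.9  0.9 -1.1] deg [0.4 0.1 0.2]
[1.1, -2.8, 1.1, 0.4, 0.1, 0.2, 30]
```

Emit:
jog_arm(deltas=[[[0,-1,1,0,0,0,22],[0,0,0,0,0,0,10],[0,0,0,0,0,0,8],[0,0,0,0,0,0,8]]])

```text
clock: 17.15
eef_pos: [0.6164, 0.0748, 0.0411]
tool_rot: [0.677, 0.736, 0.002, 0.003]
ft_force: [0.9, -0.2, 0.3]
grip_width: 0.016
```

Emit:
jog_arm(deltas=[[[0,0,-5,0,0,0,8],[0,0,-10,0,0,0,8],[0,0,-15,0,0,0,8],[0,0,0,0,0,0,8]]])

```text
clock: 17.55
eef_pos: [0.6107, 0.0745, 0.0666]
tool_rot: [0.677, 0.736, -0.004, -0.002]
ft_force: [1.2, 0.5, -9.1]
grip_width: 0.0164
```

```bash
python3 - <<'E'
from h import *
im=camera("wrist");cv2.imwrite("pics/w9.png",cv2.resize(im[150:340,170:400,::-1],(690,570)))
o=get_obs();print(o["eef_pos"],o["ft_force"],o["ft_torque"],o["grip_width"])
E
```

```text
[0.60968449 0.07440025 0.06522593] [-0.96824762  0.42752553 -8.78773158] [0.01652321 0.05986394 0.00089129] 0.015746656399830465
```

View pics/w9.png

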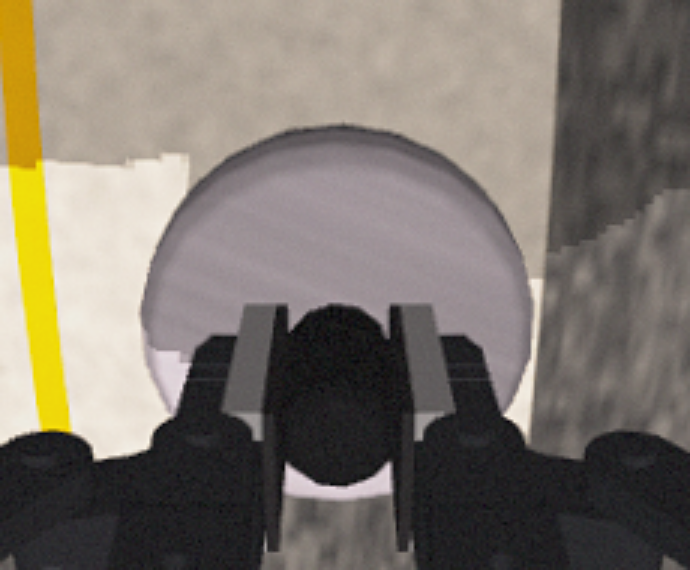

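The weight is lifted (−8.8 N, its full weight) and hangs level and centred in the pads. I carry it high over to the rest.

```bash
python3 - <<'E'
from h import *
o=get_obs(); p=np.array(o["eef_pos"])
plan((.61,.0744,.165),R.from_quat(o["tool_rot"]),n=3,w=8)
o["eef_pos"]=np.array([.61,.0744,.165])
plan((.548,-.349,.13),down(89,-12),n=13,w=8,o=o)
E
```

```text
n 3 dist [ 0.3 -0.  99.8] deg [0. 0. 0.]
[-0.1, -0.2, -33.3, 0.0, 0.0, 0.0, 8]
[-0.1, -0.2, -33.3, 0.0, 0.0, 0.0, 8]
[-0.1, -0.2, -33.3, 0.0, 0.0, 0.0, 8]
n 13 dist [ -62.  -423.4  -35. ] deg [-12.6  -0.2   5.8]
[-32.1, -7.4, 2.8, -1.0, -0.0, 0.4, 8]
[-32.1, -7.2, 2.7, -1.0, -0.0, 0.4, 8]
[-32.2, -7.0, 2.6, -1.0, -0.0, 0.4, 8]
[-32.2, -6.8, 2.5, -1.0, -0.0, 0.4, 8]
[-32.3, -6.6, 2.4, -1.0, -0.0, 0.4, 8]
[-32.3, -6.4, 2.3, -1.0, -0.0, 0.4, 8]
[-32.4, -6.2, 2.2, -1.0, -0.0, 0.4, 8]
[-32.4, -6.0, 2.1, -1.0, -0.0, 0.4, 8]
[-32.5, -5.8, 2.0, -1.0, -0.0, 0.4, 8]
[-32.5, -5.5, 1.9, -1.0, -0.0, 0.4, 8]
[-32.5, -5.3, 1.9, -1.0, -0.0, 0.4, 8]
[-32.6, -5.1, 1.8, -1.0, -0.0, 0.4, 8]
[-32.6, -4.9, 1.7, -1.0, -0.0, 0.4, 8]
```

Emit:
jog_arm(deltas=[[[0,0,-33,0,0,0,8],[0,0,-33,0,0,0,8],[0,0,-33,0,0,0,8],[0,0,0,0,0,0,8]]])

```text
clock: 18.0
eef_pos: [0.6062, 0.0743, 0.1597]
tool_rot: [0.677, 0.736, -0.01, -0.007]
ft_force: [1.9, -0.1, -7.4]
grip_width: 0.0158
```

Emit:
jog_arm(deltas=[[[-32,-7,0,-1,0,0.4,8],[-32,-7,0,-1,0,0.4,8],[-32,-7,0,-1,0,0.4,8],[-32,-7,0,-1,0,0.4,8],[-32,-7,0,-1,0,0.4,8]]])

```text
clock: 18.5
eef_pos: [0.578, -0.0862, 0.1463]
tool_rot: [0.686, 0.727, 0.019, 0.017]
ft_force: [1.0, -0.8, -9.0]
grip_width: 0.0159
```

```bash
python3 - <<'E'
from h import *
o=get_obs(); print(o["eef_pos"],o["ft_force"],o["grip_width"])
plan((.548,-.349,.14),down(89,-12),w=8)
E
```

```text
[ 0.57797004 -0.08619929  0.1462699 ] [ 0.99206987 -0.79445767 -8.9664499 ] 0.015938305750605637
n 6 dist [ -30.  -262.8   -6.3] deg [-9.1 -0.5  4.3]
[-43.4, -7.6, 0.6, -1.5, -0.1, 0.7, 8]
[-43.5, -7.0, 0.4, -1.5, -0.1, 0.7, 8]
[-43.6, -6.5, 0.3, -1.5, -0.1, 0.7, 8]
[-43.7, -6.0, 0.2, -1.5, -0.1, 0.7, 8]
[-43.8, -5.4, 0.1, -1.5, -0.1, 0.7, 8]
[-43.8, -4.9, 0.0, -1.5, -0.1, 0.7, 8]
```

Emit:
jog_arm(deltas=[[[-34,-5,-3,-1.2,0,0.5,8],[-34,-5,-3,-1.2,0,0.5,8],[-34,-5,-3,-1.2,0,0.5,8],[-34,-4,-3,-1.2,0,0.5,8],[-34,-4,-3,-1.2,0,0.5,8]]])

```text
clock: 19.0
eef_pos: [0.5485, -0.2601, 0.1409]
tool_rot: [0.701, 0.71, 0.053, 0.042]
ft_force: [1.3, 1.1, -9.1]
grip_width: 0.0163
```

Emit:
jog_arm(deltas=[[[-34,-4,-3,-1.2,0,0.5,8],[-34,-4,-3,-1.2,0,0.5,8],[-20,-2,0,-1,0,0.5,8],[0,0,0,0,0,0,8]]])

```text
clock: 19.4
eef_pos: [0.528, -0.3536, 0.1296]
tool_rot: [0.713, 0.696, 0.07, 0.054]
ft_force: [-0.9, 0.2, -8.4]
grip_width: 0.0157
```

```bash
python3 - <<'E'
from h import *
im=camera("side");cv2.imwrite("pics/s2.png",cv2.resize(im[200:400,230:500,::-1],(800,593)))
o=get_obs(); print(o["eef_pos"],o["ft_force"],o["grip_width"])
plan((.548,-.349,.09),down(89,-12),n=4,w=8)
E
```

```text
[ 0.52766072 -0.3518924   0.12899984] [-0.24893424 -0.14231543 -9.38194615] 0.016061871197122178
n 4 dist [ 20.3   2.9 -39. ] deg [-2.  -1.3 -0.5]
[0.6, 3.3, 10.5, -0.5, -0.3, -0.1, 8]
[0.6, 3.2, 10.5, -0.5, -0.3, -0.1, 8]
[0.7, 3.1, 10.5, -0.5, -0.3, -0.1, 8]
[0.7, 3.0, 10.6, -0.5, -0.3, -0.1, 8]
```

View pics/s2.png

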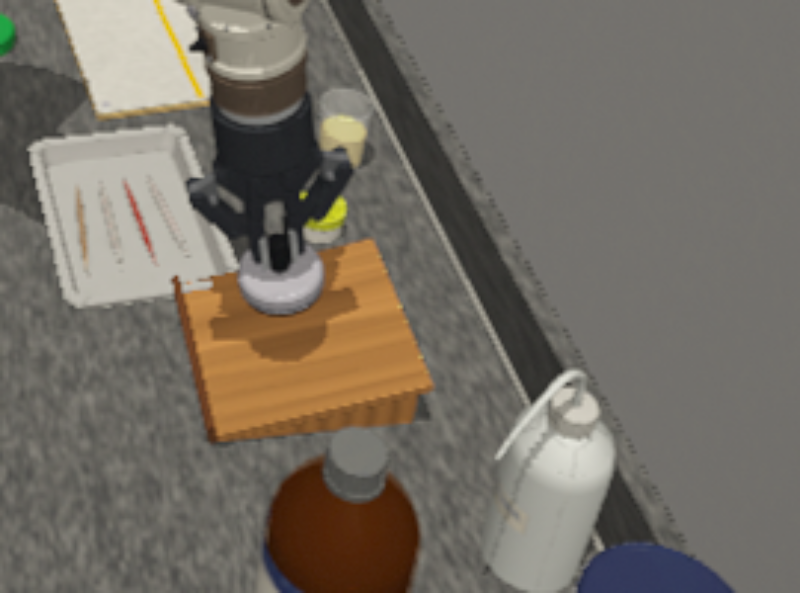

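The weight hangs above the rest at (280,275), and the tub and cup are clear. I tilt to match the slope and descend.

Emit:
jog_arm(deltas=[[[1,4,10,-0.5,-0.3,0,8],[1,4,10,-0.5,-0.3,0,8],[1,3,10,-0.5,-0.3,0,8],[0,3,8,-0.5,-0.3,0,8],[0,0,0,0,0,0,8]]])

```text
clock: 19.95
eef_pos: [0.5429, -0.3397, 0.0814]
tool_rot: [0.712, 0.696, 0.074, 0.062]
ft_force: [-1.6, 0.6, -7.9]
grip_width: 0.0158
```

```bash
python3 - <<'E'
from h import *
o=get_obs(); print(o["eef_pos"],o["ft_force"],o["grip_width"],R.from_quat(o["tool_rot"]).as_matrix()[:,2])
plan((.549,-.349,.066),down(89,-12),n=4,w=8)
E
```

```text
[ 0.54285633 -0.33966896  0.08136981] [-1.57146176  0.59596411 -7.87684616] 0.015831159094739332 [ 0.19077151  0.01505426 -0.98151903]
n 4 dist [  6.1  -9.3 -15.4] deg [-1.  -0.8 -0.4]
[-2.4, 0.8, 4.0, -0.3, -0.2, -0.1, 8]
[-2.4, 0.8, 4.0, -0.3, -0.2, -0.1, 8]
[-2.3, 0.8, 4.1, -0.3, -0.2, -0.1, 8]
[-2.3, 0.8, 4.1, -0.3, -0.2, -0.1, 8]
```

Emit:
jog_arm(deltas=[[[-3,1,3,-0.4,-0.4,0,8],[-3,1,3,-0.4,-0.4,0,8],[-2,1,2,-0.2,0,0,8],[0,0,0,0,0,0,8]]])

```text
clock: 20.35
eef_pos: [0.5462, -0.3454, 0.0712]
tool_rot: [0.711, 0.696, 0.074, 0.071]
ft_force: [-0.3, 0.3, -8.3]
grip_width: 0.0156
```

Emit:
jog_arm(deltas=[[[0,0,2,0,0,0,8],[0,0,0,0,0,0,8]]])

```text
clock: 20.55
eef_pos: [0.5468, -0.3459, 0.0698]
tool_rot: [0.711, 0.695, 0.074, 0.071]
ft_force: [-0.0, 0.7, -9.4]
grip_width: 0.0161
```

```bash
python3 - <<'E'
from h import *
o=get_obs(); print(o["eef_pos"],o["ft_force"],o["ft_torque"],o["grip_width"],R.from_quat(o["tool_rot"]).as_matrix()[:,2])
plan((.548,-.349,.065),down(89,-12),n=2,w=8)
E
```

```text
[ 0.54677834 -0.34594183  0.06976671] [-0.01890791  0.69174443 -9.42231318] [ 0.0422713   0.63947678 -0.00241367] 0.01607369358793107 [ 0.20491777  0.0021781  -0.97877677]
n 2 dist [ 1.2 -3.1 -4.8] deg [-0.2 -0.1 -0.3]
[-1.5, 0.1, 2.5, -0.1, -0.1, -0.1, 8]
[-1.5, 0.1, 2.5, -0.1, -0.1, -0.1, 8]
```

Emit:
jog_arm(deltas=[[[0,0,2,0,0,0,8],[0,0,0,0,0,0,8]]])

```text
clock: 20.75
eef_pos: [0.5474, -0.3464, 0.0683]
tool_rot: [0.711, 0.695, 0.075, 0.072]
ft_force: [-0.1, -0.2, -9.6]
grip_width: 0.0161
```

Emit:
jog_arm(deltas=[[[0,0,2,0,0,0,8],[0,0,0,0,0,0,8]]])

```text
clock: 20.95
eef_pos: [0.548, -0.3465, 0.0664]
tool_rot: [0.711, 0.695, 0.075, 0.072]
ft_force: [-0.2, 0.5, -9.5]
grip_width: 0.016
```

Emit:
jog_arm(deltas=[[[0,0,1.5,0,0,0,8],[0,0,0,0,0,0,8]]])

```text
clock: 21.15
eef_pos: [0.5484, -0.3465, 0.0648]
tool_rot: [0.711, 0.695, 0.075, 0.072]
ft_force: [0.1, 0.1, -9.1]
grip_width: 0.0159
```

Emit:
jog_arm(deltas=[[[0,0,1.5,0,0,0,8],[0,0,0,0,0,0,8]]])

```text
clock: 21.35
eef_pos: [0.5489, -0.3467, 0.0635]
tool_rot: [0.711, 0.695, 0.075, 0.072]
ft_force: [-0.4, 0.1, -9.2]
grip_width: 0.0156
```

Emit:
jog_arm(deltas=[[[0,0,1.5,0,0,0,8],[0,0,0,0,0,0,8]]])

```text
clock: 21.55
eef_pos: [0.5491, -0.3467, 0.0637]
tool_rot: [0.711, 0.695, 0.075, 0.073]
ft_force: [0.2, -0.0, -9.0]
grip_width: 0.0157
```

Emit:
jog_arm(deltas=[[[0,0,2,0,0,0,8],[0,0,0,0,0,0,8]]])

```text
clock: 21.75
eef_pos: [0.5495, -0.3467, 0.0637]
tool_rot: [0.711, 0.695, 0.075, 0.073]
ft_force: [0.5, -0.1, -9.2]
grip_width: 0.0158
```

```bash
python3 - <<'E'
from h import *
camera("side")
o=get_obs(); print(o["eef_pos"],o["ft_force"],o["ft_torque"],o["grip_width"],R.from_quat(o["tool_rot"]).as_matrix()[:,2])
E
```

```text
[ 0.54964324 -0.34674064  0.06363091] [-0.53877996 -0.44500224 -8.34691434] [0.03389288 0.63235844 0.00462033] 0.016011667562454607 [ 2.08609254e-01 -2.43574505e-05 -9.77999069e-01]
```

Emit:
jog_arm(deltas=[[[0,0,5,0,0,0,8]]])

```text
clock: 21.9
eef_pos: [0.5498, -0.3466, 0.0631]
tool_rot: [0.711, 0.695, 0.075, 0.073]
ft_force: [-30.5, 13.7, 48.3]
grip_width: 0.0155
```

Emit:
jog_arm(deltas=[[[0,0,3,0,0,0,8]]])

```text
clock: 22.0
eef_pos: [0.5497, -0.3465, 0.0634]
tool_rot: [0.712, 0.695, 0.075, 0.074]
ft_force: [-8.8, 3.6, 5.2]
grip_width: 0.0159
```

Emit:
jog_arm(deltas=[[[0,0,0,0,0,0,8]]])

```text
clock: 22.1
eef_pos: [0.5497, -0.3467, 0.0642]
tool_rot: [0.712, 0.695, 0.075, 0.074]
ft_force: [-0.2, 0.5, -8.0]
grip_width: 0.0156
```

Contact is confirmed: the last press was a brisk one, reading about 48 N. I ease off and release gently at contact height.

Emit:
jog_arm(deltas=[[[0,0,1,0,0,0,8],[0,0,0,0,0,0,8]]])

```text
clock: 22.3
eef_pos: [0.5502, -0.3468, 0.0635]
tool_rot: [0.711, 0.695, 0.075, 0.075]
ft_force: [-3.7, 1.7, -2.1]
grip_width: 0.0161
```

Emit:
jog_arm(deltas=[[[0,0,0,0,0,0,18],[0,0,0,0,0,0,22],[0,0,0,0,0,0,28],[0,0,0,0,0,0,34],[0,0,0,0,0,0,34]]])

```text
clock: 22.8
eef_pos: [0.556, -0.3498, 0.0678]
tool_rot: [0.711, 0.695, 0.077, 0.081]
ft_force: [-0.8, 0.3, 0.7]
grip_width: 0.0344
```

Emit:
jog_arm(deltas=[[[0,0,-8,0,0,0,34],[0,0,-15,0,0,0,34],[0,0,-30,0,0,0,40],[0,0,-40,0,0,0,40],[0,0,-40,0,0,0,40]]])

```text
clock: 23.3
eef_pos: [0.5234, -0.3464, 0.1964]
tool_rot: [0.711, 0.695, 0.077, 0.076]
ft_force: [0.5, 0.2, -0.5]
grip_width: 0.04
```

```bash
python3 - <<'E'
from h import *
o=get_obs(); print(o["eef_pos"],o["ft_force"],o["grip_width"])
wr=camera("wrist")
for d in masks_of("weight_a","wrist"): print("wrist",round(d["conf"],2),np.round(d["at"]),np.round(at_z("wrist",d["at"],.057,o),3))
for d in masks_of("slope","wrist"): print("slope",round(d["conf"],2),np.round(d["at"]),np.round(at_z("wrist",d["at"],.035,o),3))
im=camera("side")
for d in masks_of("weight_a","side"):
    p=at_z("side",d["at"],.034); q=p[:2]-[.534,.162]; b=np.radians(4.6)
    print("side",round(d["conf"],2),np.round(d["at"]),np.round(p,3),"board",np.round([q@[np.cos(b),np.sin(b)],q@[-np.sin(b),np.cos(b)]],3))
a=cv2.resize(wr,(480,360)); b=cv2.resize(im[140:380,200:440],(360,360)) 
cv2.imwrite("pics/f.png",np.hstack([a[:,60:480],b])[:,:,::-1])
E
```

```text
[ 0.52341267 -0.34643101  0.19644677] [ 0.45632591  0.15555941 -0.45957502] 0.04002614928674035
wrist 0.86 [281. 196.] [ 0.553 -0.346  0.057]
slope 0.96 [265. 165.] [ 0.543 -0.32   0.035]
side 0.81 [222. 210.] [0.316 0.134 0.034] board [-0.22  -0.011]
side 0.79 [258. 170.] [0.469 0.386 0.034] board [-0.046  0.229]
side 0.57 [334. 306.] [ 0.57  -0.331  0.034] board [-0.004 -0.495]
side 0.47 [223. 180.] [0.333 0.325 0.034] board [-0.187  0.179]
side 0.46 [288. 190.] [0.557 0.231 0.034] board [0.028 0.067]
```

View pics/f.png

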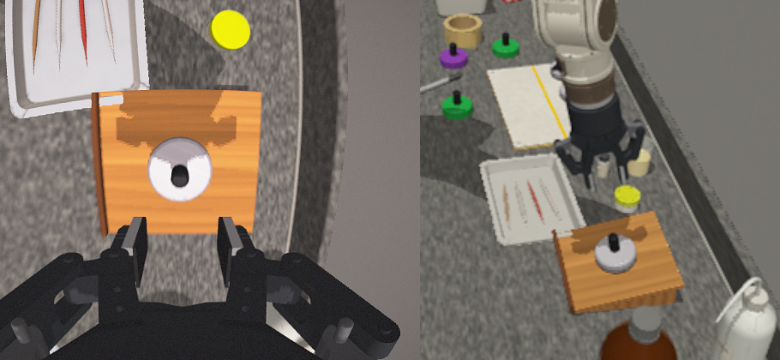

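The weight stands in the middle of the rest, at (180,170) left and (614,250) right, clear of the ledge. I let some time pass, then check that nothing moves and that the two glazed ones still stand.

Emit:
jog_arm(deltas=[[[0,0,0,0,0,0,40],[0,0,0,0,0,0,40],[0,0,0,0,0,0,40],[0,0,0,0,0,0,40],[0,0,0,0,0,0,40]]])

```text
clock: 24.05
eef_pos: [0.5219, -0.3446, 0.189]
tool_rot: [0.711, 0.696, 0.076, 0.071]
ft_force: [-0.4, 0.5, -1.4]
grip_width: 0.0402
```

Emit:
jog_arm(deltas=[[[0,0,0,0,0,0,40],[0,0,0,0,0,0,40],[0,0,0,0,0,0,40],[0,0,0,0,0,0,40],[0,0,0,0,0,0,40]]])

```text
clock: 24.55
eef_pos: [0.5219, -0.3445, 0.1886]
tool_rot: [0.711, 0.696, 0.076, 0.071]
ft_force: [-0.0, -0.6, -0.3]
grip_width: 0.0397
```

```bash
python3 - <<'E'
from h import *
o=get_obs(); print(o["eef_pos"],o["ft_force"],o["clock"]); camera("wrist")
for d in masks_of("weight_a","wrist"): print("wrist",round(d["conf"],2),np.round(d["at"]),np.round(at_z("wrist",d["at"],.057,o),3))
camera("scene")
for d in masks_of("weight_a","scene"):
    p=at_z("scene",d["at"],.034); q=p[:2]-[.534,.162]; b=np.radians(4.6)
    print("scene",round(d["conf"],2),np.round(d["at"]),np.round(p,3),"board",np.round([q@[np.cos(b),np.sin(b)],q@[-np.sin(b),np.cos(b)]],3))
E
```

```text
[ 0.52187725 -0.34452797  0.18861832] [-0.04688527 -0.64065877 -0.29150081] 24.55
scene 0.83 [206. 238.] [0.604 0.271 0.034] board [0.079 0.103]
scene 0.75 [226. 227.] [0.583 0.188 0.034] board [0.051 0.022]
scene 0.67 [305. 163.] [ 0.571 -0.359  0.034] board [-0.005 -0.522]
scene 0.6 [210. 288.] [0.452 0.436 0.034] board [-0.059  0.28 ]
scene 0.58 [258. 298.] [0.322 0.4   0.034] board [-0.193  0.254]
scene 0.57 [300. 254.] [0.311 0.186 0.034] board [-0.221  0.042]
```

```bash
python3 - <<'E'
from h import *
camera("side")
print([(round(d["conf"],2),np.round(d["at"],1)) for d in masks_of("weight_a","side") if d["at"][1]>280])
o=get_obs();camera("wrist")
print([np.round(at_z("wrist",d["at"],.057,o),3) for d in masks_of("weight_a","wrist")])
print(job_done())
E
```

```text
[(0.84, array([333.8, 307. ]))]
[array([ 0.555, -0.345,  0.057])]
the job is handed in; nothing more can be done
None
```

I slid all three weights past the yellow line, set the one that dragged hardest on the middle of the sloping rest, and handed the job in; it reports no verdict.

- **Drag test:** the right-hand weight (nearest the rest) dragged with about 4–6 N. The other two read about 0.5–2 N, so they are the glazed ones.
- **Weight on the rest:** in the last two looks it stayed within about 2 mm, roughly 5 mm from my estimate of the middle and clear of the ledge. The gripper was about 13 cm above it, touching nothing.
- **Glazed weights:** the scene camera puts them at about 51 and 79 mm beyond the line's middle; I read the first as 67 mm with the wrist camera. Either value is inside the limits.

**Hard press on the rest:** when I felt for contact there, one row pressed harder than meant. The wrist read about 48 N upward, about 59 N in all. I estimate up to about 66 N on the rest, close to the 70 N limit, and a short peak between readings could have been higher.

**Missed detections:** the network missed the weight on the rest in one wrist picture. Another look and the side camera both found it in place. I judged the bystanders undisturbed from the pictures only and did not measure them.

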